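Open the child-resistant tablet bottle

TASK

Open the tablet bottle: press its child-resistant cap down and, keeping it pressed, turn it anticlockwise until it is free, then lift the cap off and set it the right way up on the cork coaster. Press firmly but never with more than about 25 N, and leave the other things on the desk where they are.

Things in the scene. Friction and masses are not known exactly. Their poses are not given: they have to be found in the camera images.
- cap: Child-resistant cap, 48 mm diameter, 32 mm high, about 100 g, on the bottle. Origin on its axis at the underside; z up through its top. The pose is that of the grey inner cap (41 mm diameter, 0 to 25 mm up; only its lowest 6 mm show), which locks on the bottle's neck and needs 0.05 to 0.2 N m to turn. The white ribbed shell over it, 6 to 32 mm up, is the part to grip.
- shell_top (a point): Centre of the top of the cap's white ribbed shell (red turn marks), 32 mm above the cap's origin when up. Left alone the shell only spins on the inner cap, with slight drag (0.015 N m). Pushed down it travels up to 9.5 mm against a spring (7 N at first, then 1 N per mm more, 16.5 N fully down) until its teeth, 12 to a turn, mesh with the inner cap's and drive it.
- shell_rim (a point): Point on the shell's axis at its lower edge, 6 mm above the cap's origin when up. The teeth meet 2.5 to 7.5 mm down; how far differs from cap to cap and cannot be seen. Often they meet tip to tip: the shell then stops hard there, and can sink on as it is turned under pressure. It must stay pressed (fully down is best); let up, it unmeshes and slips.
- bottle: Amber tablet bottle, 43 mm diameter, clamped in a dark round holder (84 mm diameter at the foot, 54 mm at the collar, 40 mm high) fixed to the desk. Origin at the centre of the holder's underside, on the bottle's axis, z up, -x through the brass clamp screw. The locked cap's origin is 78 mm above it, the cap's top 110 mm.
- bottle_mouth (a point): Centre of the bottle's mouth, 85 mm above the bottle's origin. Locked, the cap's x axis is 0 to 10 degrees anticlockwise (from above) of the bottle's; the cap comes free straight up at 50 to 70 degrees anticlockwise, with a firm stop at about 70.
- seal (a joint): Sprung white seal disc in the bottle's mouth (18 mm diameter, hidden under the cap at first), m, up positive: 0 while the cap is locked, when it pushes the cap up with about 10 N; stiffness 8 N per mm, so pressing the cap with 10 N begins to sink it and 25 N sinks it to -0.0019. It rises by at most 1 mm when the cap is off.
- coaster: Square cork coaster, 98 x 98 x 5 mm, lies flat and does not move. Origin at the centre of its underside.
- glue_stick: Red and white glue stick standing upright, 26 mm diameter, 96 mm high, loose; origin at the centre of its foot. To be left alone.
- stapler: Red stapler, 145 x 36 x 56 mm, loose; origin at the centre of its underside. To be left alone.
- sticky_block: Yellow block of sticky notes, 76 x 77 x 27 mm, loose; origin at the centre of its underside. To be left alone.
- phone: Black phone lying flat, 150 x 74 x 12 mm, loose; origin at the centre of its underside. To be left alone.
Things that resemble listed ones, but are neither listed nor needed, are in the scene too. Leave any blue look-alike of the cap alone. Leave any pink look-alike of the bottle alone.

How it is judged:
By the outcome, as a careful person would: the job done as asked, in the order asked, and still so for the second after the job is handed in, with the robot touching nothing.
It also fails if it takes over 61 s, if anything falls off the work surface, if the arm or the gripper's body presses on something with over 40 N, if the wrist force passes 120 N, or if a joint passes its speed limit or range.

ROBOT

A 6-joint arm with a two-finger parallel gripper is mounted at the origin on a cart in front of the work surface, level with it; the furniture and walls round the work are solid. World frame = base frame: x ahead of the robot, y to its left, z up, the work surface at z = 0. Lengths are in m, angles in rad, forces in N, time in s.
With the tool pointing down it reaches from about 0.35 to 0.85 m from the base axis. Payload 8.1 kg.
Tool frame: the origin (TCP) lies on the centre line of the jaws, within the pads' length; the fingertips stand 17 mm ahead of it and the grasp point (between the pads) lies 2 mm behind it; x points along the fingers, z is the direction in which the jaws open and shut, and the axes are right-handed (so a half turn about x gives the same grasp; the last joint's range is limited). The gripper opens to 93 mm and grips with 3 to 60 N. Pads are 15 mm wide; open, the fingers measure 128 mm over their backs; the gripper's body (75 mm by 188 mm) begins 65 mm behind the grasp point.
Start: joints at [-1.239, 0.13, 1.488, -0, 1.523, -0.085], TCP at [0.243, -0.549, 0.236] pointing down, gripper open.
Joint ranges: [-2.96, 2.96], [-0.89, 2.26], [0.02, 2.5], [-1.34, 4.48], [0, 2.73], [-2.66, 2.66]. Speed limits (rad/s): [2.39, 2.39, 2.79, 3.14, 3.14, 3.14].

INTERFACE

Orientations are given as a rotation vector (axis times angle).
In Python, from plant import telemetry, optics, workorder gives the robot as it stands.
- The arm moves only by the shell command python3 -m inch 'ROWS' [FORCE]. ROWS is JSON, a list that holds one entry, the list of rows, each a list of 7 numbers: the shift along the tool's x, y, z in m, then the turn, a rotation vector about the tool's x, y, z in rad, then the opening, from 0 (shut) to 1 (fully open). In form: [[[tx, ty, tz, ax, ay, az, grip], ...]]. A call has 1 to 20 rows; each row shifts and turns the pose as measured when the row begins, along the tool's axes as they then stand; what a row does not reach is not made up. A row lasts 1/10 s, in which the tool goes at most 50 mm and 8.59 degrees, less where a joint would pass 70% of its speed; a pose out of reach is approached as far as the arm can. A call is refused whole if a number of a shift passes 0.05 or a number of a turn 0.15, either way. A call with a gripper value outside its range is refused whole. The fingers move at their own pace and stop on an object; FORCE is the grip in N (left out, the last holds). Time passes only in rows, so rows that do not move let the fingers close. It gives the time, the measured TCP pose, the force and the opening at its end, in the units of the state.
- telemetry.read_state(): the state, without advancing time (a new reading comes with each control period).
- optics.read_camera(name): name is "side" or "top" or "wrist"; returns a dict with "frame" (420x560x3 uint8, blue, green, red), "fx", "fy", "cx", "cy" (pixels), "D" ([k1, k2, p1, p2, k3] as OpenCV has them; the pictures are not rectified), "rvec" (rotation vector, rad) and "tvec" (3), from world to camera coordinates, as OpenCV has them. Camera axes: x right, y down, z forward; pixel columns grow to the right and rows downward; lengths in m; the calibration is good to about 2 mm. A picture is of the moment at which its call begins. There is no depth.
- workorder.close_job(): hands the job in, once; it reports no verdict.
The state is a dict: "t": time; "q": joint angles; "dq": joint speeds; "joint_torque": joint torques, N m; "tool_pos": TCP position; "orientation": TCP orientation; "force": force on the tool from outside, world axes, zero at the start; "wrist_torque": the same for the moment, N m; "opening": finger opening in m.
Only numpy, scipy, OpenCV 4.12 (cv2) and the standard library are available. Lean on these libraries where they do the work, as an engineer would, in place of code of your own. Each camera call takes 0.05 s, during which the arm holds its last target. There are 200 camera calls.

## Working session

There is one attempt and no reset: what is moved stays moved. The work goes in short steps, Python scripts to look and compute and a shell command to move; the robot and the scene stay as the last step left them, time stands still between calls to the robot, and variables do not carry over. Pictures are saved under pics/ and viewed, on a budget of 10 in all, crops included, one or two more only if the job needs it, and the job is handed in when it is done.

```bash
ls; mkdir -p pics; cat > h.py <<'E'
import numpy as np, cv2
from plant import telemetry, optics, workorder
def cam(n,save=None):
    c=optics.read_camera(n)
    c['K']=np.array([[c['fx'],0,c['cx']],[0,c['fy'],c['cy']],[0,0,1.]]);c['D']=np.array(c['D'],float)
    c['R']=cv2.Rodrigues(np.array(c['rvec'],float))[0];c['t']=np.array(c['tvec'],float)
    if save: cv2.imwrite('pics/'+save+'.png',c['frame'])
    return c
def ray(c,uv):
    p=cv2.undistortPoints(np.array([[uv]],float),c['K'],c['D'])[0,0]
    return -c['R'].T@c['t'], c['R'].T@np.array([p[0],p[1],1])
def onz(c,uv,z):
    o,d=ray(c,uv); return o+d*(z-o[2])/d[2]
def proj(c,P):
    return cv2.projectPoints(np.array(P,float).reshape(-1,3),np.array(c['rvec'],float),c['t'],c['K'],c['D'])[0][:,0]
def tri(c1,u1,c2,u2):
    o1,d1=ray(c1,u1);o2,d2=ray(c2,u2)
    A=np.stack([d1,-d2],1);s=np.linalg.lstsq(A,o2-o1,rcond=None)[0]
    a=o1+d1*s[0];b=o2+d2*s[1];return (a+b)/2,np.linalg.norm(a-b)
E
python3 - <<'E'
from h import *
a=cam('top','top0');b=cam('side','side0')
cv2.imwrite('pics/both0.png',np.hstack([cv2.resize(a['frame'],(400,300)),cv2.resize(b['frame'],(400,300))]))
for c in(a,b):print(-c['R'].T@c['t'],c['fx'],c['R'][2])
print(telemetry.read_state())
E
```

```text
pics
[ 0.44985183 -0.19443805  0.96007787] 441.66451689063655 [ 0.06666586  0.0264554  -0.99742457]
[0.34844075 0.60332479 0.7985188 ] 486.3170269124032 [ 0.17966009 -0.73810687 -0.65032338]
{'t': 0.1, 'q': array([-1.23943936e+00,  1.31079559e-01,  1.48916216e+00,  2.34198588e-05,
        1.52302995e+00, -8.54156119e-02]), 'dq': array([-4.10147233e-04, -2.08714543e-03, -2.61950416e-03,  7.50698518e-05,
        6.26157448e-04, -3.39920003e-04]), 'joint_torque': array([ 1.18586882e-03, -5.61339426e+01, -4.93095803e+01,  7.70486752e-02,
        2.91348877e-02, -8.76347144e-05]), 'tool_pos': array([ 0.24274578, -0.54816443,  0.23470049]), 'orientation': array([ 0.89799646,  1.37935726, -0.89626789]), 'force': array([0.71133578, 0.97550675, 0.47081767]), 'wrist_torque': array([ 0.01862623,  0.01084456, -0.00155233]), 'opening': 0.09293933475058945}
```

View pics/top0.png

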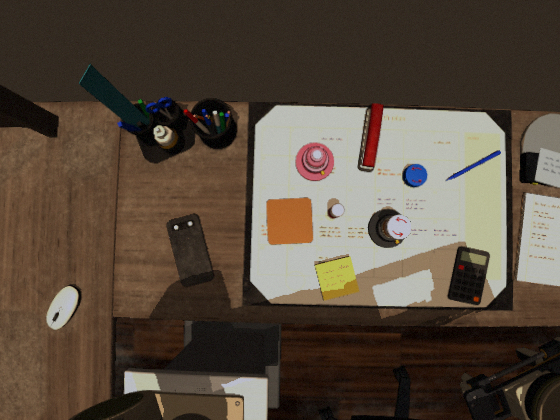

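View pics/side0.png

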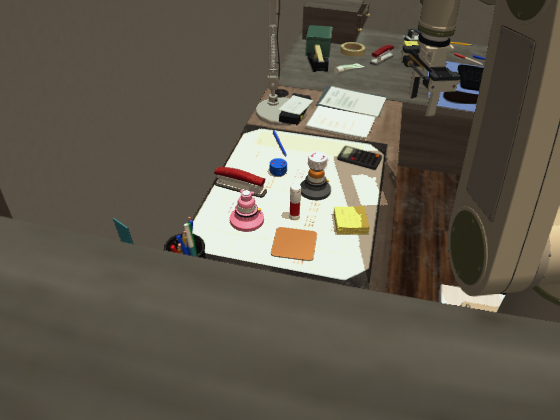

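The top view shows two bottles: the white-capped one in a dark holder at (390,228), and a pink one at (315,160). The pink one is the look-alike to leave alone, as is the blue cap at (415,175). The coaster is at (290,221), the glue stick at (337,210), the sticky block at (337,277), the stapler at (371,137) and the phone at (190,248). In the side view the bottle's cap is at (317,162) and the coaster at (294,243).

```bash
python3 - <<'E'
from h import *
a=cam('top');b=cam('side')
def mask(c,lo,hi,box):
    h=cv2.cvtColor(c['frame'],cv2.COLOR_BGR2HSV);m=cv2.inRange(h,lo,hi)
    z=np.zeros_like(m);x0,y0,x1,y1=box;z[y0:y1,x0:x1]=m[y0:y1,x0:x1];
    ct=max(cv2.findContours(z,0,2)[0],key=cv2.contourArea);return ct
# coaster
ct=mask(a,(5,120,100),(15,255,255),(255,185,325,255));r=cv2.boxPoints(cv2.minAreaRect(ct));P=np.array([onz(a,u,.005) for u in r])
print('coaster top',P.mean(0),np.linalg.norm(P[0]-P[1]),np.linalg.norm(P[1]-P[2]),np.degrees(np.arctan2(*(P[1]-P[0])[1::-1])))
ct=mask(b,(5,120,100),(15,255,255),(260,220,330,270));r=cv2.boxPoints(cv2.minAreaRect(ct));print('side',onz(b,np.mean(ct[:,0],0),.005), onz(b,r.mean(0),.005))
# dark holder foot
ct=mask(a,(0,0,0),(180,255,75),(360,200,420,255));(u,v),rad=cv2.minEnclosingCircle(ct);print('holder',u,v,rad,onz(a,(u,v),.01),onz(a,(u+rad,v),.01)-onz(a,(u,v),.01))
# images
A=cv2.resize(a['frame'][180:270,340:450],None,fx=5,fy=5,interpolation=2);B=cv2.resize(b['frame'][140:210,280:360],None,fx=5,fy=5,interpolation=2)
H=450;C=np.zeros((H,550+240,3),np.uint8);C[:,:550]=A;B=B[:,:]
B=cv2.resize(B,(240,210));C[:210,550:]=B
cv2.imwrite('pics/crop1.png',C)
for uv in[(337,210),(337,277),(371,137),(190,248),(315,160),(415,175)]:print(uv,onz(a,uv,.03).round(3))
E
```

```text
coaster top [ 0.49062433 -0.19823716  0.005     ] 0.09755210961777033 0.09702721923107092 -85.67919889220632
side [ 0.49705071 -0.19881856  0.005     ] [ 0.48977099 -0.19681069  0.005     ]
holder 386.9017028808594 227.96275329589844 19.31450653076172 [ 0.47948139 -0.40925272  0.01      ] [ 0.00090822 -0.04202127  0.        ]
(337, 210) [ 0.514 -0.299  0.03 ]
(337, 277) [ 0.374 -0.301  0.03 ]
(371, 137) [ 0.673 -0.37   0.03 ]
(190, 248) [0.426 0.01  0.03 ]
(315, 160) [ 0.62 -0.25  0.03]
(415, 175) [ 0.593 -0.464  0.03 ]
```

View pics/crop1.png

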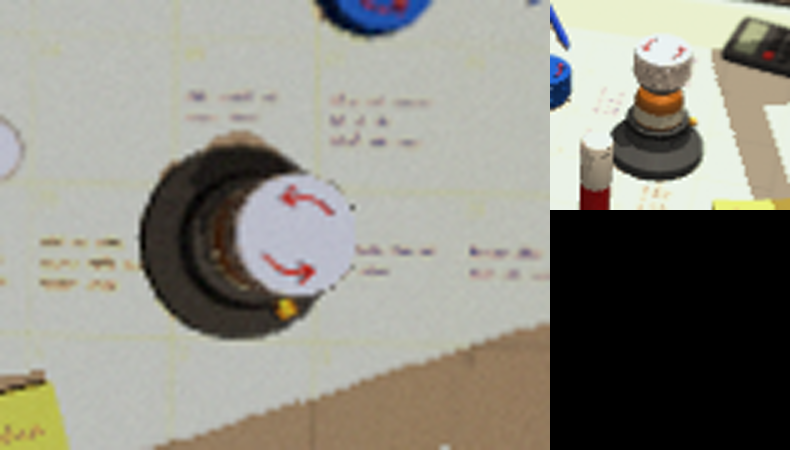

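Crop confirms the target: white ribbed shell with red turn marks at about (399,227) in the top image, on the amber bottle in the dark holder with the brass screw at about (397,241). The blue cap at (415,175) and the pink bottle at (315,160) are the decoys.

```bash
python3 - <<'E'
from h import *
a=cam('top');b=cam('side')
hs=cv2.cvtColor(a['frame'],cv2.COLOR_BGR2HSV)
ua=np.array((398.8,226.6));ub=(317.7,157.3)
print('top ray',onz(a,ua,.11),'side',onz(b,ub,.11),'tri',tri(a,ua,b,ub))
print('rad',np.linalg.norm(onz(a,ua+(11.8,0),.11)-onz(a,ua,.11)))
print('screw',onz(a,(340+287/5,180+308/5),.03))
s=telemetry.read_state();R=cv2.Rodrigues(s['orientation'])[0];print(R.round(3));print(s['t'],s['q'],s['tool_pos'])
w=cam('wrist','w0');print('wrist cam',-w['R'].T@w['t'],w['R'].round(2),w['fx'])
print(R.T@(np.array([.4795,-.409,.22])-s['tool_pos']))
E
```

```text
top ray [ 0.4794919 -0.409755   0.11     ] side [ 0.47618399 -0.40629745  0.11      ] tri (array([ 0.47818363, -0.41072354,  0.10686638]), np.float64(0.0028565210080179833))
rad 0.02303991585369005
screw [ 0.45063028 -0.42733854  0.03      ]
[[-0.     0.914  0.405]
 [ 0.001  0.405 -0.914]
 [-1.     0.    -0.001]]
0.3 [-1.23938508e+00  1.30659431e-01  1.48854495e+00 -3.81396881e-05
  1.52300802e+00 -8.53956494e-02] [ 0.24285869 -0.54846103  0.23529054]
wrist cam [ 0.31106793 -0.51800437  0.38387434] [[ 0.4  -0.91  0.  ]
 [-0.88 -0.39  0.27]
 [-0.25 -0.11 -0.96]] 359.98441492821297
[ 0.01531429  0.2728412  -0.03170873]
```

```bash
python3 -m inch '[[[0,0.035,-0.004,0,0,0,1],[0,0.035,-0.004,0,0,0,1],[0,0.035,-0.004,0,0,0,1],[0,0.035,-0.004,0,0,0,1],[0,0.035,-0.004,0,0,0,1],[0,0.035,-0.004,0,0,0,1],[0,0.035,-0.004,0,0,0,1],[0,0.028,-0.003,0,0,0,1],[0,0,0,0,0,0,1]]]' 40
python3 - <<'E'
from h import *
w=cam('wrist','w1');s=telemetry.read_state();R=cv2.Rodrigues(s['orientation'])[0];print(R.round(4),s['tool_pos'],s['q'],s['force'])
print('cap expected px',proj(w,[.4795,-.41,.11]),R.T@(np.array([.4795,-.41,.11])-s['tool_pos']))
E
```

```text
t: 1.25
tool_pos: [0.4877, -0.4053, 0.2348]
orientation: [0.9, 1.377, -0.9]
force: [-0.3, -0.5, -0.9]
opening: 0.093
[[-9.000e-04  9.164e-01  4.003e-01]
 [-3.000e-04  4.003e-01 -9.164e-01]
 [-1.000e+00 -1.000e-03 -1.000e-04]] [ 0.48636886 -0.4062184   0.23476944] [-7.76220715e-01  2.21782390e-01  1.38765624e+00 -8.87751380e-04
  1.53256879e+00  3.82774166e-01] [-0.33351641  0.113525    1.0661973 ]
cap expected px [[280.56498319 220.0370029 ]] [ 0.12477697 -0.00768628  0.00072253]
```

View pics/w1.png

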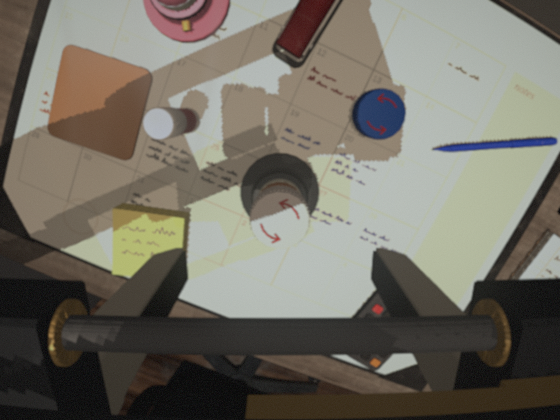

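The wrist view puts the cap centre at about (280,218), against (280.6,220) predicted from the top camera, so they agree to about 1.5 mm. I'll shift sideways, descend partway and re-measure.

```bash
python3 -m inch '[[[0.02,-0.0077,0.0007,0,0,0,1],[0.03,0,0,0,0,0,1],[0,0,0,0,0,0,1],[0,0,0,0,0,0,1]]]'
python3 - <<'E'
from h import *
w=cam('wrist','w2');s=telemetry.read_state();R=cv2.Rodrigues(s['orientation'])[0];print(R.round(4)[:,0],s['tool_pos'],s['force'])
c=proj(w,[.4795,-.41,.11])[0].astype(int);print(c)
x0,y0=c[0]-45,c[1]-45;g=cv2.cvtColor(w['frame'],cv2.COLOR_BGR2HSV)[y0:y0+90,x0:x0+90]
m=((g[...,2]>200)|((g[...,1]>120)&((g[...,0]<8)|(g[...,0]>172)))).astype(np.uint8)*255
o=cv2.resize(w['frame'][y0:y0+90,x0:x0+90],None,fx=4,fy=4)
gr=cv2.medianBlur(cv2.cvtColor(o,cv2.COLOR_BGR2GRAY),5)
H=cv2.HoughCircles(gr,cv2.HOUGH_GRADIENT_ALT,1.5,30,param1=150,param2=.6,minRadius=90,maxRadius=180);print(H)
for h in (H[0] if H is not None else []):
    u=np.array([x0+(h[0]-1.5)/4,y0+(h[1]-1.5)/4]);P=onz(w,u,.11);print(u,P,'r',np.linalg.norm(onz(w,u+(h[2]/4,0),.11)-P),'tool',R.T@(P-s['tool_pos']))
    cv2.circle(o,(int(h[0]),int(h[1])),int(h[2]),(0,255,0),1)
cv2.imwrite('pics/crop2.png',np.hstack([o,cv2.resize(w['frame'],(440,330)).copy() if 0 else cv2.merge([cv2.resize(m,(360,360))]*3)]))
E
```

```text
t: 1.7
tool_pos: [0.4773, -0.4127, 0.1856]
orientation: [0.899, 1.375, -0.904]
force: [0.7, -1.2, 0.5]
opening: 0.093
[-0.0012 -0.0027 -1.    ] [ 0.47706379 -0.41256686  0.18522433] [-0.33721539  0.37856227 -0.09471689]
[276 223]
None
```

View pics/crop2.png

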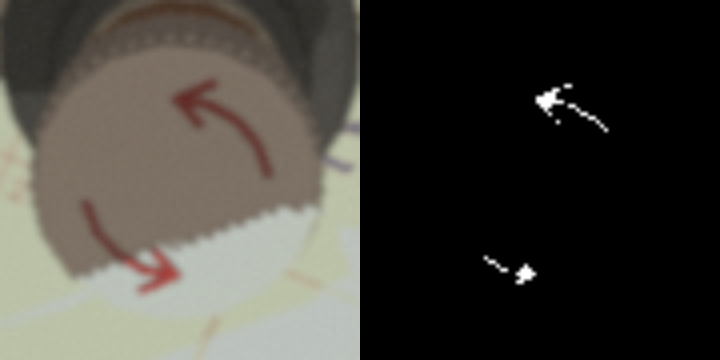

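Here the cap circle spans columns 34–322 and rows 45–320 of the 4× crop, so its centre is (275.1,223.8) px. That is within 0.5 mm of the earlier estimate. I'll correct by about 3 mm and descend.

```bash
python3 -m inch '[[[0,0.0027,-0.0017,0,0,0,1],[0,0,0,0,0,0,1],[0.02,0,0,0,0,0,1],[0.02,0,0,0,0,0,1],[0.02,0,0,0,0,0,1],[0.02,0,0,0,0,0,1],[0.007,0,0,0,0,0,1],[0,0,0,0,0,0,1]]]' 40
python3 - <<'E'
from h import *
s=telemetry.read_state();R=cv2.Rodrigues(s['orientation'])[0];print(R.round(4)[:,0],s['tool_pos'],s['force'],R.T@(np.array([.4793,-.4102,.11])-s['tool_pos']))
E
```

```text
t: 2.55
tool_pos: [0.4834, -0.4153, 0.1073]
orientation: [0.894, 1.359, -0.905]
force: [-0.5, 0.4, 0.7]
opening: 0.0927
[ 0.0104 -0.0146 -0.9998] [ 0.48343696 -0.41525986  0.10730914] [-0.46125269  0.43589973  0.71590796] [-0.0028076  -0.00176568 -0.00624156]
```

```bash
cat >> h.py <<'E'
def rep(p=(.4793,-.4102,None)):
    s=telemetry.read_state();R=cv2.Rodrigues(s['orientation'])[0];T=s['tool_pos']
    p=np.array([p[0],p[1],T[2] if p[2] is None else p[2]])
    a=np.cross(R[:,0],[0,0,-1.])
    yaw=np.degrees(np.arctan2(R[1,1],R[0,1]))
    print('t%.2f'%s['t'],'z%.4f'%T[2],'shift',(R.T@(p-T)).round(4),'rot',(R.T@a).round(4),'yaw%.1f'%yaw,'F',np.round(s['force'],1),'M',np.round(s['wrist_torque'],2),'op%.4f'%s['opening'],'q6 %.2f'%s['q'][5])
E
python3 -m inch '[[[0,0,0,0,-0.014,-0.011,1],[0,0,0,0,0,0,1]]]'; python3 -c "
from h import *
rep()"
```

```text
t: 2.75
tool_pos: [0.4843, -0.4162, 0.1097]
orientation: [0.878, 1.349, -0.92]
force: [0.8, 0.4, 0.4]
opening: 0.0933
t2.75 z0.1097 shift [-0.0002 -0.0022 -0.0075] rot [0.     0.0353 0.0072] yaw23.5 F [0.8 0.4 0.4] M [ 0.02 -0.03 -0.  ] op0.0933 q6 0.39
```

```bash
python3 -m inch '[[[0,-0.002,-0.0075,0,0.035,0.007,1],[0,0,0,0,0,0,1]]]'; python3 -c "
from h import *
rep()"
```

```text
t: 2.95
tool_pos: [0.4807, -0.4106, 0.1123]
orientation: [0.9, 1.372, -0.902]
force: [-0.0, -0.3, 0.6]
opening: 0.093
t2.95 z0.1123 shift [-0.     -0.0011 -0.001 ] rot [ 0.      0.0034 -0.0011] yaw23.5 F [-0.  -0.3  0.6] M [-0.03  0.   -0.02] op0.0930 q6 0.37
```

```bash
python3 -m inch '[[[0.009,-0.001,-0.001,0,0.003,-0.001,1],[0.009,0,0,0,0,0,1],[0,0,0,0,0,0,1]]]'; python3 -c "
from h import *
rep()"
```

```text
t: 3.25
tool_pos: [0.4805, -0.4113, 0.0947]
orientation: [0.899, 1.371, -0.903]
force: [-0.4, -0.9, -0.6]
opening: 0.0927
t3.25 z0.0947 shift [-0.     -0.0007 -0.0015] rot [-0.      0.0052 -0.0007] yaw23.5 F [-0.4 -0.9 -0.6] M [ 0.03  0.03 -0.04] op0.0927 q6 0.37
```

```bash
python3 -m inch '[[[0,-0.0007,-0.0015,0,0.005,0,0],[0,0,0,0,0,0,0],[0,0,0,0,0,0,0],[0,0,0,0,0,0,0],[0,0,0,0,0,0,0]]]' 40; python3 -c "
from h import *
rep()"
```

```text
t: 3.75
tool_pos: [0.479, -0.4099, 0.0941]
orientation: [0.902, 1.376, -0.901]
force: [0.0, -0.1, -0.5]
opening: 0.0576
t3.75 z0.0941 shift [-0.      0.0002  0.0004] rot [-0.     -0.0006 -0.0002] yaw23.5 F [ 0.  -0.1 -0.5] M [-0.   -0.01  0.01] op0.0576 q6 0.37
```

```bash
python3 -m inch '[[[0,0,0,0,0,0,0],[0,0,0,0,0,0,0],[0,0,0,0,0,0,0]]]'; python3 -c "
from h import *
rep()"
python3 -m inch '[[[0.002,0,0,0,0,0,0],[0.002,0,0,0,0,0,0]]]'; python3 -c "
from h import *
rep()"
```

```text
t: 4.05
tool_pos: [0.479, -0.4097, 0.0944]
orientation: [0.902, 1.377, -0.901]
force: [0.4, -0.7, 0.4]
opening: 0.0473
t4.05 z0.0944 shift [-0.      0.0001  0.0006] rot [ 0.     -0.0009 -0.0002] yaw23.5 F [ 0.4 -0.7  0.4] M [-0.04  0.05  0.02] op0.0473 q6 0.37
t: 4.25
tool_pos: [0.4791, -0.4097, 0.0919]
orientation: [0.902, 1.376, -0.901]
force: [-4.2, 3.2, 8.6]
opening: 0.0475
t4.25 z0.0919 shift [-0.      0.      0.0005] rot [ 0.     -0.0006 -0.0002] yaw23.6 F [-4.2  3.2  8.6] M [0.76 0.72 0.01] op0.0475 q6 0.37
```

Gripped (opening 47.5 mm, matching 48). The spring shows: 8.6 N at 2.5 mm down. Pressing on in small steps.

```bash
python3 -m inch '[[[0.0015,0,0,0,0,0,0],[0.0015,0,0,0,0,0,0]]]'; python3 -c "
from h import *
rep()"
python3 -m inch '[[[0.0015,0,0,0,0,0,0]]]'; python3 -c "
from h import *
rep()"
```

```text
t: 4.45
tool_pos: [0.4791, -0.4097, 0.0908]
orientation: [0.902, 1.376, -0.901]
force: [-4.9, 4.2, 10.1]
opening: 0.0474
t4.45 z0.0908 shift [-0.      0.      0.0005] rot [-0.     -0.0004 -0.0001] yaw23.6 F [-4.9  4.2 10.1] M [0.76 0.73 0.01] op0.0474 q6 0.37
t: 4.55
tool_pos: [0.4791, -0.4098, 0.0905]
orientation: [0.901, 1.376, -0.901]
force: [-4.0, 4.2, 9.2]
opening: 0.0472
t4.55 z0.0905 shift [-0.      0.      0.0005] rot [-0.     -0.0003 -0.0001] yaw23.6 F [-4.   4.2  9.2] M [0.82 0.78 0.03] op0.0472 q6 0.37
```

```bash
python3 -m inch '[[[0.0025,0,0,0,0,0,0]]]'; python3 -c "
from h import *
rep()"
python3 -m inch '[[[0.0025,0,0,0,0,0,0]]]'; python3 -c "
from h import *
rep()"
```

```text
t: 4.65
tool_pos: [0.4791, -0.4098, 0.0895]
orientation: [0.901, 1.376, -0.901]
force: [-6.0, 6.2, 15.0]
opening: 0.0473
t4.65 z0.0895 shift [-0.     -0.      0.0005] rot [-0.     -0.0002 -0.0001] yaw23.6 F [-6.   6.2 15. ] M [1.07 1.08 0.04] op0.0473 q6 0.37
t: 4.75
tool_pos: [0.4792, -0.4098, 0.0889]
orientation: [0.901, 1.376, -0.901]
force: [-8.1, 8.7, 18.6]
opening: 0.047
t4.75 z0.0889 shift [ 0.     -0.      0.0004] rot [ 0.      0.0001 -0.0001] yaw23.6 F [-8.1  8.7 18.6] M [ 1.39  1.43 -0.  ] op0.0470 q6 0.37
```

Stops at about 5.3 mm with the force climbing above the spring curve, so the teeth are probably tip to tip. I'll turn anticlockwise under pressure and trim the sideways load.

```bash
python3 -m inch '[[[0.0024,0,-0.0008,-0.05,0,0,0],[0.0024,0,-0.0008,-0.05,0,0,0]]]'; python3 -c "
from h import *
rep()"
python3 -m inch '[[[0.0024,0,-0.0008,-0.06,0,0,0],[0.0024,0,-0.0008,-0.06,0,0,0]]]'; python3 -c "
from h import *
rep()"
```

```text
t: 4.95
tool_pos: [0.4797, -0.4101, 0.0895]
orientation: [0.821, 1.404, -0.824]
force: [-5.1, 4.1, 14.3]
opening: 0.0472
t4.95 z0.0895 shift [-0.     -0.0004 -0.0002] rot [ 0.      0.0052 -0.0007] yaw29.4 F [-5.1  4.1 14.3] M [ 0.71  0.84 -0.05] op0.0472 q6 0.27
t: 5.15
tool_pos: [0.4805, -0.4106, 0.0898]
orientation: [0.723, 1.435, -0.73]
force: [-4.4, 5.0, 12.9]
opening: 0.0476
t5.15 z0.0898 shift [-0.     -0.0007 -0.0011] rot [ 0.      0.0112 -0.0006] yaw36.6 F [-4.4  5.  12.9] M [ 0.76  0.75 -0.05] op0.0476 q6 0.15
```

```bash
python3 -m inch '[[[0.003,-0.0005,-0.001,-0.05,0.008,0,0],[0.003,-0.0005,-0.001,-0.05,0.008,0,0]]]'; python3 -c "
from h import *
rep()"
python3 -m inch '[[[0.0033,0,-0.0008,-0.05,0.004,0,0],[0.0033,0,-0.0008,-0.05,0.004,0,0]]]'; python3 -c "
from h import *
rep()"
```

```text
t: 5.35
tool_pos: [0.4805, -0.4108, 0.0893]
orientation: [0.648, 1.471, -0.646]
force: [-4.4, 6.7, 18.8]
opening: 0.0475
t5.35 z0.0893 shift [-0.     -0.0005 -0.0013] rot [-0.      0.0006 -0.0014] yaw42.6 F [-4.4  6.7 18.8] M [ 1.15  0.66 -0.01] op0.0475 q6 0.04
t: 5.55
tool_pos: [0.4808, -0.4108, 0.0888]
orientation: [0.568, 1.498, -0.564]
force: [-8.2, 6.7, 21.0]
opening: 0.0473
t5.55 z0.0888 shift [ 0.     -0.0006 -0.0015] rot [ 0.     -0.0033 -0.0016] yaw48.5 F [-8.2  6.7 21. ] M [ 1.35  1.42 -0.08] op0.0473 q6 -0.07
```

```bash
python3 -m inch '[[[0.003,-0.0003,-0.0012,-0.06,0,0,0],[0.003,0,-0.0008,-0.06,0.003,0,0]]]'; python3 -c "
from h import *
rep()"
python3 -m inch '[[[0.003,0,-0.0008,-0.06,0.003,0,0],[0.003,0,-0.0008,-0.06,0.003,0,0]]]'; python3 -c "
from h import *
rep()"
```

```text
t: 5.75
tool_pos: [0.4807, -0.4108, 0.0883]
orientation: [0.47, 1.52, -0.467]
force: [-4.2, 4.4, 12.1]
opening: 0.0478
t5.75 z0.0883 shift [ 0.     -0.0003 -0.0015] rot [ 0.     -0.0014 -0.0017] yaw55.7 F [-4.2  4.4 12.1] M [0.75 0.68 0.05] op0.0478 q6 -0.19
t: 5.95
tool_pos: [0.4808, -0.4107, 0.087]
orientation: [0.373, 1.542, -0.369]
force: [-2.8, 6.5, 16.6]
opening: 0.0473
t5.95 z0.0870 shift [ 0.     -0.0003 -0.0016] rot [ 0.     -0.0033 -0.0015] yaw62.9 F [-2.8  6.5 16.6] M [ 1.16  0.68 -0.14] op0.0473 q6 -0.32
```

It sank past the tooth tips (7.4 mm down) and the reaction torque rose to 0.14 N·m, so it has meshed. Pressing to full depth next.

```bash
python3 -m inch '[[[0.003,0,-0.0012,0,0,0,0],[0.003,0,-0.001,0,0,0,0]]]'; python3 -c "
from h import *
rep()"
python3 -m inch '[[[0.003,0,-0.001,0,0,0,0],[0.003,0,-0.001,-0.03,0,0,0]]]'; python3 -c "
from h import *
rep()"
```

```text
t: 6.15
tool_pos: [0.4809, -0.4107, 0.0862]
orientation: [0.369, 1.537, -0.369]
force: [-5.1, 7.0, 16.8]
opening: 0.0474
t6.15 z0.0862 shift [-0.     -0.0003 -0.0016] rot [ 0.      0.0019 -0.0008] yaw63.0 F [-5.1  7.  16.8] M [ 1.12  0.82 -0.11] op0.0474 q6 -0.32
t: 6.35
tool_pos: [0.4809, -0.4106, 0.0857]
orientation: [0.344, 1.537, -0.346]
force: [-4.3, 7.9, 17.8]
opening: 0.0475
t6.35 z0.0857 shift [-0.     -0.0004 -0.0017] rot [-0.      0.0065 -0.    ] yaw64.8 F [-4.3  7.9 17.8] M [ 1.28  0.82 -0.12] op0.0475 q6 -0.35
```

```bash
python3 -m inch '[[[0.0033,0,-0.001,-0.03,0,0,0],[0.0033,0,-0.001,-0.03,0,0,0]]]'; python3 -c "
from h import *
rep()"
python3 -m inch '[[[0.0033,0,-0.001,-0.05,0.004,0,0],[0.0033,0,-0.001,-0.05,0.004,0,0]]]'; python3 -c "
from h import *
rep()"
```

```text
t: 6.55
tool_pos: [0.4811, -0.4103, 0.0848]
orientation: [0.293, 1.54, -0.298]
force: [-4.9, 7.6, 19.6]
opening: 0.0477
t6.55 z0.0848 shift [-0.     -0.0005 -0.0017] rot [-0.      0.0111  0.001 ] yaw68.4 F [-4.9  7.6 19.6] M [ 1.37  0.89 -0.17] op0.0477 q6 -0.41
t: 6.75
tool_pos: [0.4812, -0.4101, 0.0839]
orientation: [0.212, 1.553, -0.218]
force: [-5.0, 9.3, 18.2]
opening: 0.0473
t6.75 z0.0839 shift [-0.     -0.0006 -0.0018] rot [-0.      0.0073  0.0026] yaw74.3 F [-5.   9.3 18.2] M [ 1.45  0.86 -0.16] op0.0473 q6 -0.51
```

Near full depth (10.5 mm including seal sink), 18–20 N, torque 0.16 N·m: it's driving the inner cap. Continuing the turn.

```bash
python3 -m inch '[[[0.0031,0,-0.001,-0.06,0.005,0,0],[0.0031,0,-0.001,-0.06,0.005,0,0]]]'; python3 -c "
from h import *
rep()"
python3 -m inch '[[[0.003,0,-0.001,-0.06,0.004,0,0],[0.003,0,-0.001,-0.06,0.004,0,0],[0.003,0,-0.001,-0.06,0.004,0,0]]]'; python3 -c "
from h import *
rep()"
```

```text
t: 6.95
tool_pos: [0.4812, -0.4099, 0.0835]
orientation: [0.114, 1.567, -0.12]
force: [-5.2, 9.1, 19.5]
opening: 0.0473
t6.95 z0.0835 shift [ 0.     -0.0006 -0.0018] rot [-0.      0.0009  0.0039] yaw81.4 F [-5.2  9.1 19.5] M [ 1.47  0.91 -0.18] op0.0473 q6 -0.64
t: 7.25
tool_pos: [0.4812, -0.4099, 0.0834]
orientation: [-0.035, 1.577, 0.026]
force: [-5.3, 8.7, 18.6]
opening: 0.0472
t7.25 z0.0834 shift [ 0.     -0.0002 -0.0019] rot [ 0.     -0.0064  0.0055] yaw92.2 F [-5.3  8.7 18.6] M [ 1.4   0.75 -0.14] op0.0472 q6 -0.82
```

```bash
python3 -m inch '[[[0.003,0.0008,-0.001,-0.06,0,0.002,0],[0.003,0.0008,-0.001,-0.06,0,0.002,0]]]'; python3 -c "
from h import *
rep()"
python3 -m inch '[[[0.003,0.0008,-0.001,-0.06,0,0.002,0],[0.003,0.0008,-0.001,-0.06,0,0.002,0]]]'; python3 -c "
from h import *
rep()"
```

```text
t: 7.45
tool_pos: [0.4812, -0.4098, 0.0834]
orientation: [-0.133, 1.57, 0.125]
force: [-5.0, 5.8, 17.0]
opening: 0.0475
t7.45 z0.0834 shift [ 0.     -0.0001 -0.0019] rot [-0.     -0.0031  0.0051] yaw99.4 F [-5.   5.8 17. ] M [ 1.02  0.77 -0.11] op0.0475 q6 -0.95
t: 7.65
tool_pos: [0.4811, -0.4096, 0.0834]
orientation: [-0.231, 1.558, 0.223]
force: [-5.7, 7.4, 18.1]
opening: 0.0475
t7.65 z0.0834 shift [-0.     -0.     -0.0019] rot [0.     0.0002 0.0049] yaw106.6 F [-5.7  7.4 18.1] M [ 1.31  0.72 -0.37] op0.0475 q6 -1.07
```

```bash
python3 -m inch '[[[0.003,0.0005,-0.001,-0.03,0,0.002,0]]]'; python3 -c "
from h import *
rep()"
python3 -m inch '[[[0.003,0.0005,-0.001,-0.04,0,0.002,0]]]'; python3 -c "
from h import *
rep()"
```

```text
t: 7.75
tool_pos: [0.4811, -0.4097, 0.0834]
orientation: [-0.255, 1.553, 0.249]
force: [-5.0, 10.2, 19.5]
opening: 0.0475
t7.75 z0.0834 shift [-0.      0.     -0.0019] rot [0.     0.002  0.0045] yaw108.4 F [-5.  10.2 19.5] M [ 1.53  0.78 -0.59] op0.0475 q6 -1.11
t: 7.85
tool_pos: [0.481, -0.4096, 0.0834]
orientation: [-0.287, 1.548, 0.282]
force: [-5.8, 10.7, 20.1]
opening: 0.0475
t7.85 z0.0834 shift [-0.      0.     -0.0018] rot [-0.      0.0037  0.0038] yaw110.8 F [-5.8 10.7 20.1] M [ 1.61  0.86 -0.8 ] op0.0475 q6 -1.15
```

Torque climbs steeply to 0.8 N·m at yaw 107–111°, so this is the firm stop. I'll relax the wind-up a few degrees, then lift straight up.

```bash
python3 -m inch '[[[0.0025,0,-0.001,0.05,0,0,0],[0.0015,0,-0.0005,0.02,0,0,0],[-0.001,0,0,0,0,0,0],[-0.003,0,0,0,0,0,0],[-0.003,0,0,0,0,0,0]]]'; python3 -c "
from h import *
rep()"
python3 -m inch '[[[-0.004,0,0,0,0,0,0],[-0.004,0,0,0,0,0,0],[-0.004,0,0,0,0,0,0]]]'; python3 -c "
from h import *
rep()"
```

```text
t: 8.35
tool_pos: [0.481, -0.4097, 0.0946]
orientation: [-0.231, 1.551, 0.225]
force: [-3.2, 2.8, 4.5]
opening: 0.0476
t8.35 z0.0946 shift [-0.      0.     -0.0018] rot [-0.      0.0067  0.005 ] yaw106.7 F [-3.2  2.8  4.5] M [ 0.44  0.51 -0.06] op0.0476 q6 -1.08
t: 8.65
tool_pos: [0.4807, -0.4095, 0.1065]
orientation: [-0.231, 1.552, 0.225]
force: [-0.1, -0.2, 0.2]
opening: 0.0475
t8.65 z0.1065 shift [-0.     -0.0002 -0.0015] rot [0.     0.0064 0.0047] yaw106.6 F [-0.1 -0.2  0.2] M [-0.04 -0.09 -0.03] op0.0475 q6 -1.08
```

```bash
python3 -m inch '[[[-0.01,0,0,0,0,0,0],[-0.015,0,0,0,0,0,0],[-0.02,0,0,0,0,0,0],[-0.02,0,0,0,0,0,0],[-0.02,0,0,0,0,0,0],[-0.01,0,0,0,0,0,0],[0,0,0,0,0,0,0]]]'; python3 - <<'E'
from h import *
rep((.4795,-.203,None))
b=cam('side','s3');a=cam('top');w=cam('wrist')
A=cv2.resize(b['frame'][100:210,260:380],None,fx=3,fy=3);B=cv2.resize(w['frame'],(440,330))
cv2.imwrite('pics/lift.png',np.hstack([A,B]))
E
```

```text
t: 9.35
tool_pos: [0.4805, -0.41, 0.211]
orientation: [-0.233, 1.55, 0.223]
force: [1.0, -0.0, -0.8]
opening: 0.0473
t9.35 z0.2110 shift [-0.0011  0.1986  0.0584] rot [0.     0.008  0.0079] yaw106.6 F [ 1.  -0.  -0.8] M [-0.06 -0.1  -0.04] op0.0473 q6 -1.08
```

View pics/lift.png

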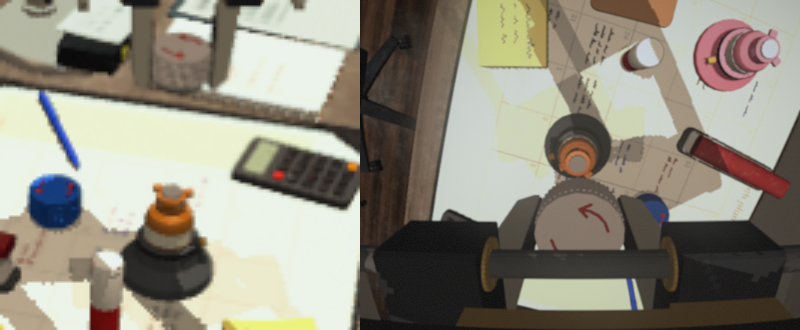

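The cap is off and held upright in the gripper, at (180,60) in the side crop. The open bottle shows its seal at (172,190), and the glue stick, block and stapler are undisturbed. Carrying it to the coaster.

```bash
python3 -m inch '[[[0,0.013,0.004,0,0.004,0.004,0],[0,0.026,0.0085,0,0.004,0.004,0],[0,0.026,0.0085,0,0,0,0],[0,0.026,0.0085,0,0,0,0],[0,0.026,0.0085,0,0,0,0],[0,0.026,0.0085,0,0,0,0],[0,0.026,0.0085,0,0,0,0],[0,0.026,0.0085,0,0,0,0],[0,0.013,0.004,0,0,0,0],[0,0,0,0,0,0,0]]]'; python3 - <<'E'
from h import *
rep((.486,-.192,None))
E
```

```text
t: 10.5
tool_pos: [0.4772, -0.1718, 0.1951]
orientation: [-0.211, 1.58, 0.246]
force: [0.6, -0.3, -1.7]
opening: 0.0476
t10.50 z0.1951 shift [-0.0006 -0.0219  0.0027] rot [-0.     -0.0176 -0.0248] yaw106.6 F [ 0.6 -0.3 -1.7] M [-0.1  -0.14  0.01] op0.0476 q6 -0.74
```

```bash
python3 -m inch '[[[0,-0.011,0.0013,0,-0.009,-0.012,0],[0,-0.011,0.0013,0,-0.009,-0.012,0],[0.02,0,0,0,0,0,0],[0.02,0,0,0,0,0,0],[0.02,0,0,0,0,0,0],[0.02,0,0,0,0,0,0],[0.01,0,0,0,0,0,0],[0,0,0,0,0,0,0]]]'; python3 - <<'E'
from h import *
rep((.486,-.192,None))
E
```

```text
t: 11.3
tool_pos: [0.4881, -0.2071, 0.1018]
orientation: [-0.228, 1.554, 0.214]
force: [-0.8, 0.9, -0.8]
opening: 0.0475
t11.30 z0.1018 shift [-0.0001  0.0151  0.0022] rot [0.     0.0044 0.01  ] yaw106.1 F [-0.8  0.9 -0.8] M [-0.04 -0.09  0.01] op0.0475 q6 -0.78
```

```bash
python3 -m inch '[[[0,0.015,0.002,0,0.004,0.01,0],[0,0,0,0,0,0,0],[0.015,0,0,0,0,0,0],[0.015,0,0,0,0,0,0],[0.015,0,0,0,0,0,0],[0.01,0,0,0,0,0,0],[0,0,0,0,0,0,0]]]'; python3 - <<'E'
from h import *
rep((.486,-.192,None))
E
```

```text
t: 12.0
tool_pos: [0.488, -0.1928, 0.0454]
orientation: [-0.223, 1.555, 0.219]
force: [-0.2, 0.4, -0.9]
opening: 0.0472
t12.00 z0.0454 shift [-0.      0.0013 -0.0017] rot [0.     0.0043 0.0035] yaw106.1 F [-0.2  0.4 -0.9] M [-0.  -0.1 -0. ] op0.0472 q6 -0.76
```

```bash
python3 -m inch '[[[0.008,0.001,-0.001,0,0.004,0.004,0],[0.007,0,0,0,0,0,0],[0.004,0,0,0,0,0,0],[0,0,0,0,0,0,0]]]'; python3 - <<'E'
from h import *
rep((.486,-.192,None))
E
python3 -m inch '[[[0.0015,0,0,0,0,0,0],[0,0,0,0,0,0,0]]]'
```

```text
t: 12.4
tool_pos: [0.4869, -0.1922, 0.0249]
orientation: [-0.221, 1.559, 0.222]
force: [-1.0, 0.4, -1.2]
opening: 0.0473
t12.40 z0.0249 shift [ 0.      0.0004 -0.0008] rot [ 0.      0.     -0.0006] yaw106.1 F [-1.   0.4 -1.2] M [-0.03 -0.13  0.03] op0.0473 q6 -0.76
t: 12.6
tool_pos: [0.4877, -0.1926, 0.0249]
orientation: [-0.221, 1.558, 0.221]
force: [-0.2, 0.6, -2.4]
opening: 0.0473
```

```bash
python3 -m inch '[[[0.0015,0,0,0,0,0,0],[0.001,0,0,0,0,0,0]]]'; python3 -m inch '[[[0.0015,0,0,0,0,0,0]]]';  python3 - <<'E'
from h import *
rep((.486,-.192,None))
E
```

```text
t: 12.8
tool_pos: [0.4884, -0.193, 0.0243]
orientation: [-0.222, 1.558, 0.22]
force: [-8.3, 3.3, 13.8]
opening: 0.0471
t: 12.9
tool_pos: [0.4884, -0.193, 0.0243]
orientation: [-0.222, 1.558, 0.221]
force: [-10.2, 5.0, 20.1]
opening: 0.0473
t12.90 z0.0243 shift [-0.      0.0016 -0.002 ] rot [-0.      0.0012  0.0009] yaw106.1 F [-10.2   5.   20.1] M [ 0.85  1.82 -0.1 ] op0.0473 q6 -0.76
```

Contact at 20 N, so it is on the coaster. I'll ease off and release.

```bash
python3 -m inch '[[[0,0,0,0,0,0,0],[0,0,0,0,0,0,0],[0,0,0,0,0,0,0.56],[0,0,0,0,0,0,0.62],[0,0,0,0,0,0,0.75],[0,0,0,0,0,0,0.9],[0,0,0,0,0,0,1],[0,0,0,0,0,0,1]]]' 10; python3 - <<'E'
from h import *
rep((.486,-.192,None))
E
```

```text
t: 13.7
tool_pos: [0.4894, -0.1935, 0.0251]
orientation: [-0.223, 1.556, 0.219]
force: [0.3, 0.6, -0.2]
opening: 0.085
t13.70 z0.0251 shift [-0.      0.0024 -0.0028] rot [-0.      0.003   0.0026] yaw106.1 F [ 0.3  0.6 -0.2] M [-0.02 -0.06  0.06] op0.0850 q6 -0.76
```

```bash
python3 -m inch '[[[-0.005,0,0,0,0.003,0.003,1],[-0.01,0,0,0,0,0,1],[-0.015,0,0,0,0,0,1],[-0.015,0,0,0,0,0,1],[0,0,0,0,0,0,1]]]'; python3 - <<'E'
from h import *
rep((.486,-.192,None))
E
python3 -m inch '[[[-0.02,0,0,0,0,0,1],[-0.03,0,0,0,0,0,1],[-0.03,0,0,0,0,0,1],[-0.03,0,0,0,0,0,1],[-0.02,0,0,0,0,0,1],[0,0,0,0,0,0,1]]]'; python3 - <<'E'
from h import *
rep((.486,-.192,None))
a=cam('top');b=cam('side');w=cam('wrist')
cv2.imwrite('pics/end.png',np.vstack([np.hstack([cv2.resize(b['frame'][110:290,180:420],(400,300)),cv2.resize(a['frame'][90:315,235:535],(400,300))]),np.hstack([cv2.resize(w['frame'],(400,300)),np.zeros((300,400,3),np.uint8)])]))
E
```

```text
t: 14.2
tool_pos: [0.4895, -0.1936, 0.0738]
orientation: [-0.221, 1.56, 0.222]
force: [0.6, -0.5, -0.0]
opening: 0.0928
t14.20 z0.0738 shift [ 0.      0.0025 -0.0029] rot [ 0.     -0.0003 -0.0007] yaw106.1 F [ 0.6 -0.5 -0. ] M [ 0.02 -0.09 -0.04] op0.0928 q6 -0.76
t: 14.8
tool_pos: [0.4885, -0.1931, 0.2073]
orientation: [-0.22, 1.561, 0.223]
force: [-0.1, -0.7, -0.5]
opening: 0.093
t14.80 z0.2073 shift [ 0.      0.0018 -0.0021] rot [-0.     -0.0015 -0.0019] yaw106.1 F [-0.1 -0.7 -0.5] M [-0.   -0.08 -0.05] op0.0930 q6 -0.76
```

View pics/end.png

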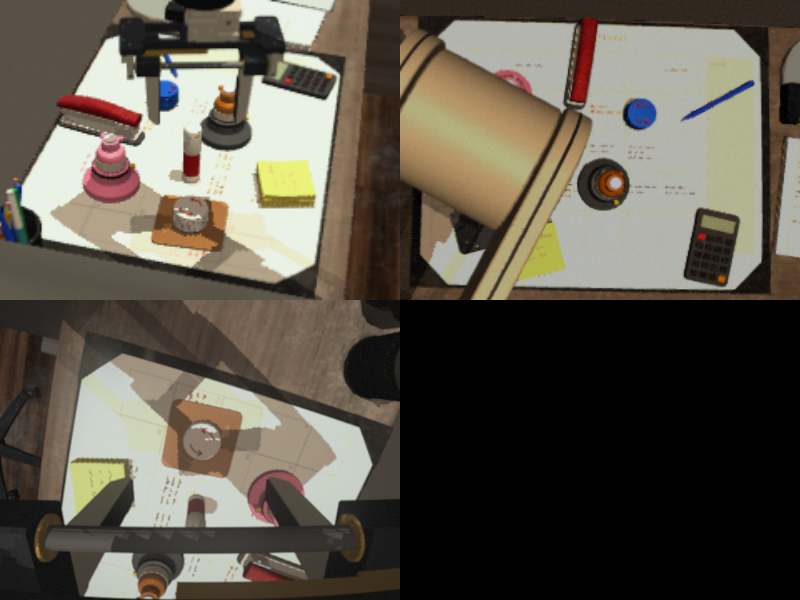

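The cap stands the right way up near the middle of the coaster, at (192,214) in the side panel and (203,440) in the wrist panel. Glue stick, stapler, sticky block, pink bottle and blue cap are where they were, and the gripper is clear. Handing in.

```bash
python3 -c "
from h import *
workorder.close_job(); rep()"
```

```text
the job is handed in; nothing more can be done
the job is handed in; nothing more can be done
```

The bottle is open: the cap is off and sits the right way up near the middle of the cork coaster. I handed the job in at about 15 s of robot time.

- **Opening:** I gripped the white shell and pressed it down. The teeth first met tip to tip about 5 mm down, then meshed as I turned anticlockwise. I kept turning at nearly full depth until I hit the firm stop, then backed off about 4° and lifted the cap straight off.
- **Press force:** the vertical readings peaked at 21.0 N. Side load from the arm was about 8 to 12 N, so the largest total force I read was about 23.6 N. I only read the force at the end of each call, so a brief peak in between could have been missed.
- **Setting down:** the cap touched the coaster with the TCP at 24.3 mm, about 3 mm higher than I expected. The cap probably slid a little in the grip. I reached about 20 N vertically there (23 N in total) before easing off and letting go.
- **Last checks:** the last side and wrist pictures show the cap upright on the coaster and the gripper clear above it. By eye, the glue stick, stapler, sticky block, pink bottle and blue cap look undisturbed. I did not re-measure their positions. The phone was not in the last pictures, but the arm never went near it.

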